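# Lock the second shelf bracket into its slotted upright

### The arm

A 6-joint arm with a two-finger parallel gripper is mounted at the origin on the work surface. World frame = base frame: x ahead of the robot, y to its left, z up, the work surface at z = 0. Lengths are in m, angles in rad, forces in N, time in s.
With the tool pointing down it reaches from about 0.425 to 0.95 m from the base axis. Payload 14.7 kg.
Tool frame: the origin (TCP) lies midway between the tips of the shut fingers; the grasp point (between the pads) lies 19 mm behind it; z points along the fingers, x is the direction in which the jaws open and shut, and the axes are right-handed (so a half turn about z gives the same grasp; the last joint's range is limited). The gripper opens to 85 mm and grips with 20 to 120 N. Pads are 22 mm wide; open, the fingers measure 114 mm over their backs; the gripper's body (76 mm by 85 mm) begins 54 mm behind the grasp point. The pads swing forward as they close: fully open they stand 13 mm farther back than shut.
Start: joints at [-1.164, 0.48, 1.596, -0, 1.065, -0.047], TCP at [0.285, -0.584, 0.231] pointing down, gripper open.
Joint ranges: [-2.75, 2.75], [-0.82, 2.05], [0.23, 2.67], [-1.56, 4.7], [0.09, 2.69], [-2.92, 2.92]. Speed limits (rad/s): [1.89, 1.89, 2.39, 3.01, 3.01, 3.01].

### API

Orientations are given as a 3x3 rotation matrix whose columns are the frame's x, y, z axes.
In Python, from station import robot gives the robot as it stands.
- The arm moves only by the tool apply_moves, never from a script. Its argument "plan" is a list of rows, each a list of 4 numbers: the shift along the tool's x, y, z in mm, then the turn about the tool's z in degrees. In form: [[x, y, z, roll], ...]. A call has 1 to 8 rows; each row is the pose to reach, as a shift and turn from the pose commanded when the call began, along the tool's axes at that moment; what a row does not reach only later rows make up. A row lasts 1/12 s, in which the tool goes at most 41.7 mm and 7.16 degrees, less where a joint would pass 70% of its speed; a pose out of reach is approached as far as the arm can. A call with a gripper value outside its range is refused whole. "gripper" is the finger opening in mm, from 0 to 85.4, set as the call begins (left out, the last holds). The fingers move at their own pace and stop on an object; the grip force is fixed at half the most. Time passes only in rows, so rows that repeat a pose let the fingers close. It gives the time, the measured TCP pose, the force and the opening at its end, in the units of the state.
- robot.observe(): the state, without advancing time (a new reading comes with each control period).
- robot.capture(name): name is "scene" or "top"; returns a dict with "image" (400x640x3 uint8, red, green, blue), "vfov" (degrees; the focal length in pixels is half the picture's height over the tangent of half this angle, whatever the lens; pixels are square), "cx", "cy" (the principal point, pixels), "R" (3x3) and "t" (3): a world point X has camera coordinates R X + t. Camera axes: x right, y down, z forward; pixel columns grow to the right and rows downward; lengths in m; the calibration is good to about 2 mm. A picture is of the moment at which its call begins. There is no depth.
- robot.sign_off(): hands the job in, once; it reports no verdict.
Trained networks look in a picture, given as the dict that the camera call returned (one of the last four; its "shot" number tells which), for a name from the list of things; names that differ only in an ending like _2 or _b are one class to them, and where a whole thing is asked for, a point or a joint stands for the part that bears it (a point fixed in the world has none). Each returns a list of dicts, best first, with "p" (0 to 1); they miss things now and then, are a little off and sometimes report something else, mostly with a low value. They report only what shows in the picture. A call takes as long as a camera call. They do not tell look-alikes from the thing itself.
- robot.cut_out(picture, label): "pixels" (400x640 bool, what is visible of it).
- robot.mark_of(picture, label): "position" ([x, y, z] in m, in the coordinates of the camera as it stood for that picture, good to about 4 mm: a listed point, or the origin of a listed thing).
The state is a dict: "time": time; "joints": joint angles; "dq": joint speeds; "joint_torque": joint torques, N m; "tcp_pos": TCP position; "eef_rot": TCP orientation; "contact_force": force on the tool from outside, world axes, zero at the start; "torque": the same for the moment, N m; "gripper_width": finger opening in m.
Only numpy, scipy, OpenCV 4.12 (cv2) and the standard library are available. Lean on these libraries where they do the work, as an engineer would, in place of code of your own. Each camera call takes 0.05 s, during which the arm holds its last target.

### The job

Take the loose shelf bracket from its grey stand, hook it into the two slots of the free steel upright and press it down slowly and gently until it is fully home and the spring catch has locked it, like the bracket on the other upright. Feel for the bottom instead of forcing it, leave the bottle, tub and pan alone, and let go at the end.

Things in the scene. Friction and masses are not known exactly. Their poses are not given: they have to be found in the camera images.
- bracket: loose bare-metal shelf bracket standing in the grey stand. Sizes in mm in its frame. Origin: bottom of rear edge, mid-thickness; z up, x out of the rear edge where the hooks are (towards the upright once mounted). Web 12 thick (y -6 to 6), x -95 to 0, z 0 to 105; arm x -166 to -94, z 75 to 105, with a 10 high stop on its front end; brace below. 0.3 to 0.5 kg, centre of mass near x -70, z 65
- grip (a point): a good place to grip the bracket's web across its y from above: bracket x -50, y 0, z 89, that is 16 below its top edge (flat top, 105 high)
- hook (a point): on the bracket's rear edge under the lower hook's tongue: bracket x 0, y 0, z 42. Each of two hooks, 51 apart in z: tongue 6 wide (y), 10 high, reaching x 10.5; lip 5 thick (x 5.5 to 10.5) hanging 27 below it. Tongues z 42-52 and 93-103. Below them the rear edge has a notch z 5 to 18, 8 deep, over a ramped tooth 5 high at the very bottom
- upright: the free slotted upright, fixed on the counter: stainless channel 50 wide, 219 high, open at the back. Origin: on the counter in the plane of its front face, mid-width; z up, front faces -x. Steel on steel is slippery (friction about 0.2). Once hooked, press the bracket near the upright (within 30 mm of it) so that it does not tilt; pushing it with over 40 N is forcing
- slot (a point): centre of the bottom edge of the lower slot: upright x 0, y 0, z 111. Front sheet 4 thick (x 0 to 4), two slots 10 wide (y), z 111-154 and 162-205. The hooks enter level, x axes parallel, with the bracket's underside at upright z 96 to 102 (99 is mid); then it goes straight down, lips behind the sheet once below 96. Home: underside at z 70 to 84, rear edge 0 to 1.5 from the face
- catch (a joint): travel in m of the spring catch, a dark nose (ramp above, flat below) 6 mm out of the front face: 0 = out, grows as pushed in. Catch and stop ledge sit on one trim block whose height (14 mm span) differs each time unseen. Met 7 to 10 mm above home; passing takes 8 to 18 N down and 3 to 4 mm of travel; it snaps into the notch 1 to 2 mm above home, then the ledge stops hard
- rack: the grey plastic stand, fixed: plate 130 x 80 x 6, two cheeks 95 long and 36 high with a 14 wide gap in which the bracket stands on the plate. Origin: underside centre, x along the gap; bracket origin at x 47, y 0, z 6
- upright_done: the other upright, the same, fixed, with a bracket already locked in (166 mm long along its -x, top 182, stop 192 high); same origin and axes
- sauce: amber glass sauce bottle, 56 diameter, 170 high, loose; origin underside centre
- canister: lilac plastic open tub 100 x 120, 130 high, loose; origin underside centre
- pan: steel pot 160 diameter, 70 high, loose; origin underside centre
Not all that is in view belongs to the job. Of the things like the bracket, leave any that is purple; of the rest the larger one is meant.

How it is judged:
By the outcome, as a careful person would: the job done as asked, in the order asked, and still so for the second after the job is handed in, with the robot touching nothing.
It also fails if it takes over 58 s, if anything falls off the work surface, if the arm or the gripper's body presses on something with over 40 N, if the wrist force passes 120 N, or if a joint passes its speed limit or range.

## Working session

There is one attempt and no reset: what is moved stays moved. The work goes in short steps, Python scripts to look and compute and a tool call to move; the robot and the scene stay as the last step left them, time stands still between calls to the robot, and variables do not carry over. Pictures are saved under pics/ and viewed, and the job is handed in when it is done.

Besides the shell and the picture viewer there is one more tool, called after ">>>" as name([rows], argument=value, ...), one row to a line, values as JSON. apply_moves: Moves the arm, as the interface text tells. Its arguments: {"type":"object","properties":{"plan":{"type":"array","items":{"type":"array","items":{"type":"number"}}},"gripper":{"type":"number"}},"required":["plan"]}

```bash
ls; mkdir -p pics; cat > h.py <<'E'
import numpy as np, cv2
from station import robot
def f(p): return p['image'].shape[0]/2/np.tan(np.radians(p['vfov'])/2)
def c2w(p,c): return np.array(p['R']).T@(np.array(c)-np.array(p['t']))
def proj(p,X):
    c=np.array(p['R'])@np.array(X)+np.array(p['t']); return np.array([p['cx']+f(p)*c[0]/c[2],p['cy']+f(p)*c[1]/c[2]])
def save(p,n,crop=None,s=1):
    im=p['image'][:,:,::-1]
    if crop: a,b,c,d=crop; im=im[b:d,a:c]
    if s!=1: im=cv2.resize(im,None,fx=s,fy=s,interpolation=cv2.INTER_CUBIC)
    cv2.imwrite('pics/'+n+'.png',im)
E
python3 - <<'E'
from h import *
for n in ['scene','top']:
    p=robot.capture(n); save(p,n+'1')
    print(n,p['vfov'],p['cx'],p['cy'],np.round(c2w(p,[0,0,0]),3))
    for l in ['bracket','grip','hook','upright','slot','rack','upright_done','sauce','canister','pan','catch']:
        try:
            for d in robot.mark_of(p,l):
                w=c2w(p,d['position']); print(l,round(d['p'],2),np.round(w,3),np.round(proj(p,w)))
        except Exception as e: print(l,e)
s=robot.observe(); print(s['time'],s['eef_rot'],s['contact_force'])
E
```

```text
pics
scene 50.95140446470031 319.37801583323596 200.33089979784813 [ 1.25  -0.225  0.787]
bracket 0.82 [ 0.519 -0.128  0.006] [291. 215.]
bracket 0.65 [ 0.387  0.152 -0.001] [379. 170.]
bracket 0.64 [0.572 0.061 0.   ] [368. 221.]
grip 0.9 [0.576 0.024 0.06 ] [356. 207.]
grip 0.85 [0.355 0.127 0.066] [370. 145.]
grip 0.65 [ 0.517 -0.171  0.097] [272. 191.]
hook 0.81 [0.384 0.15  0.033] [380. 160.]
hook 0.8 [0.569 0.057 0.029] [367. 212.]
hook 0.74 [ 0.517 -0.125  0.048] [292. 202.]
hook 0.69 [ 0.384 -0.036 -0.   ] [315. 177.]
hook 0.29 [0.623 0.236 0.001] [440. 225.]
upright 0.96 [ 0.625  0.236 -0.001] [440. 226.]
upright 0.32 [ 0.518 -0.122  0.006] [293. 214.]
upright 0.28 [ 0.437  0.217 -0.   ] [407. 178.]
slot 0.71 [0.621 0.236 0.111] [450. 193.]
rack 0.62 [ 0.52  -0.17  -0.003] [275. 220.]
upright_done 0.93 [ 0.44   0.215 -0.002] [406. 179.]
sauce 0.71 [ 0.383 -0.037  0.   ] [315. 177.]
canister 0.78 [ 0.759 -0.032  0.002] [352. 288.]
canister 0.6 [0.442 0.216 0.001] [407. 179.]
canister 0.39 [ 0.522 -0.168  0.094] [273. 193.]
canister 0.31 [0.622 0.239 0.112] [451. 193.]
pan 0.8
[... 525 characters left out ...]

hook 0.76 [0.571 0.054 0.024] [272. 213.]
hook 0.63 [ 0.524 -0.13   0.045] [345. 231.]
upright 0.68 [ 0.629  0.233 -0.001] [207. 193.]
slot 0.95 [0.625 0.239 0.109] [190. 187.]
rack 0.61 [ 0.527 -0.176 -0.002] [361. 231.]
upright_done 0.86 [ 0.444  0.212 -0.003] [212. 264.]
sauce 0.78 [ 0.384 -0.036 -0.002] [308. 287.]
canister 0.71 [ 0.762 -0.036 -0.003] [308. 145.]
pan 0.97 [ 0.708 -0.331 -0.001] [417. 163.]
catch it knows: bracket, canister, grip, hook, pan, rack, sauce, slot, upright, upright_done
1.1 [[ 4.38406984e-01 -8.98776566e-01 -1.95812498e-05]
 [-8.98776566e-01 -4.38406984e-01  3.40445366e-05]
 [-3.91829884e-05  2.67380586e-06 -9.99999999e-01]] [0.15725625 0.26984953 0.50751609]
```

View images.

View pics/scene1.png

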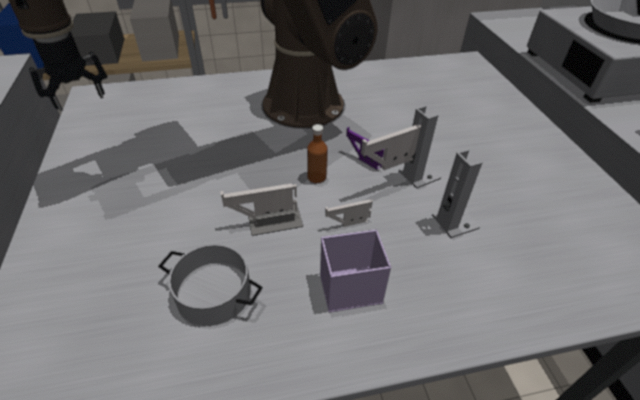

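View pics/top1.png

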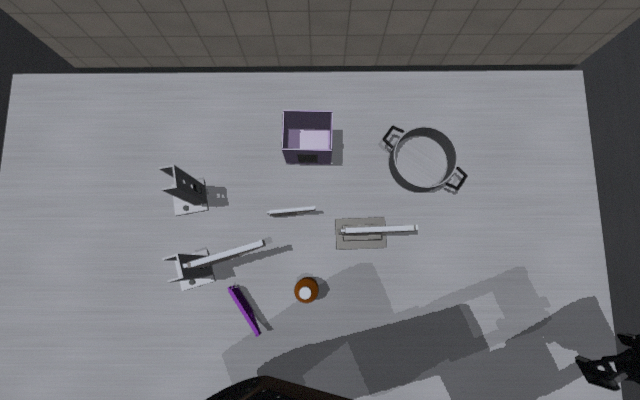

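```bash
python3 - <<'E'
import cv2
a=cv2.imread('pics/scene1.png')[90:270,230:490]
b=cv2.imread('pics/top1.png')[150:330,180:440]
cv2.imwrite('pics/c1.png',cv2.resize(a,None,fx=3,fy=3,interpolation=2))
cv2.imwrite('pics/c2.png',cv2.resize(b,None,fx=3,fy=3,interpolation=2))
E
```

```text
(no output)
```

View pics/c1.png

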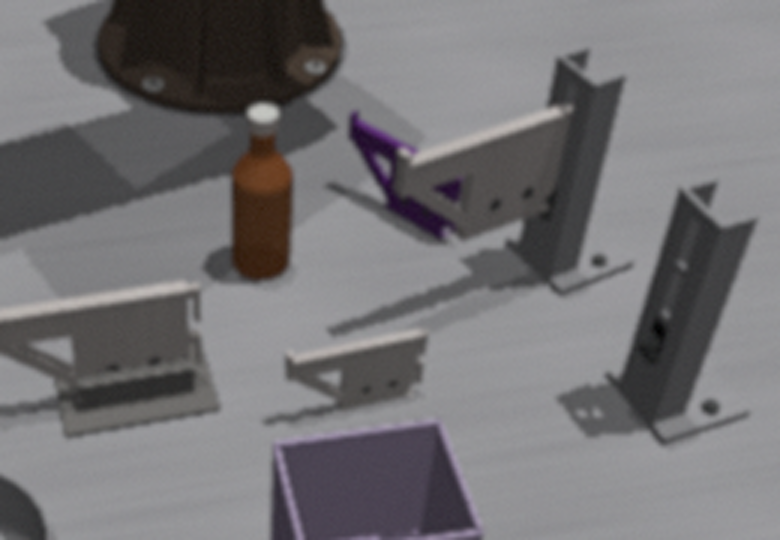

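View pics/c2.png

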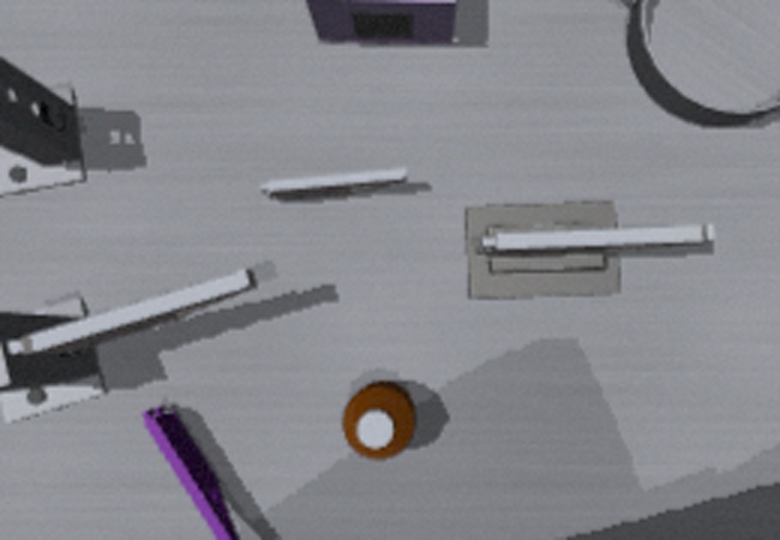

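```bash
python3 - <<'E'
from h import *
import cv2
out=[]
p=robot.capture('top'); q=robot.capture('scene')
np.save('/tmp/x.npy',0)
import pickle; pickle.dump((p,q),open('cal.pkl','wb'))
save(p,'ut',(150,150,230,230),8); save(q,'us',(420,140,490,240),6)
m=robot.cut_out(p,'bracket')
for d in m:
    ys,xs=np.nonzero(d['pixels']); print(d['p'],xs.min(),xs.max(),ys.min(),ys.max(),len(xs))
save(p,'bt',(325,205,425,260),8)
save(q,'bs',(215,175,315,240),8)
E
```

```text
0.78 267 315 206 216 303
0.61 228 260 286 336 580
0.59 340 417 225 235 572
```

View pics/ut.png

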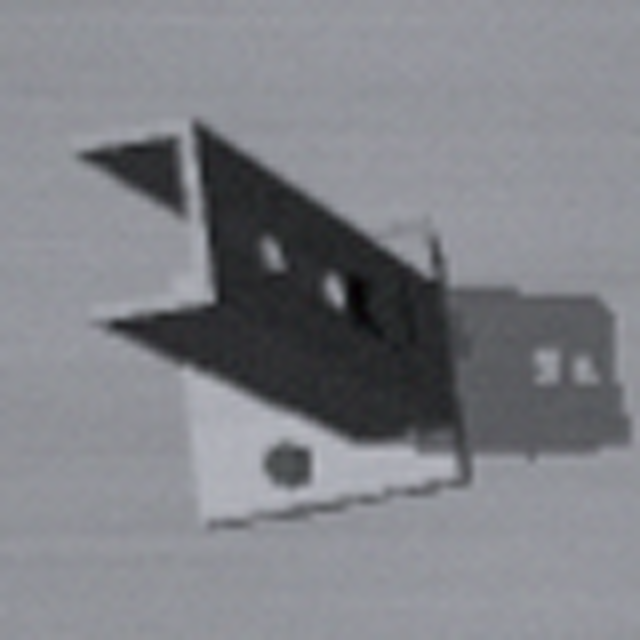

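View pics/us.png

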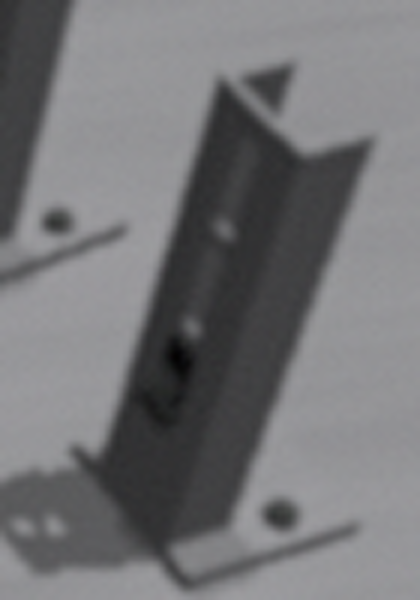

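View pics/bt.png

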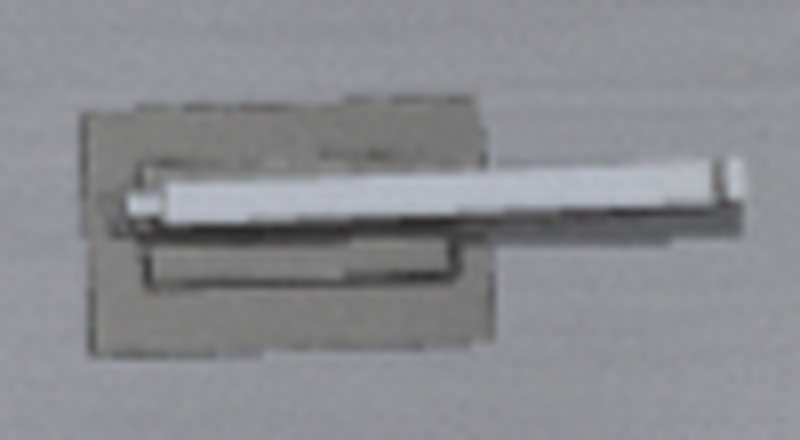

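View pics/bs.png

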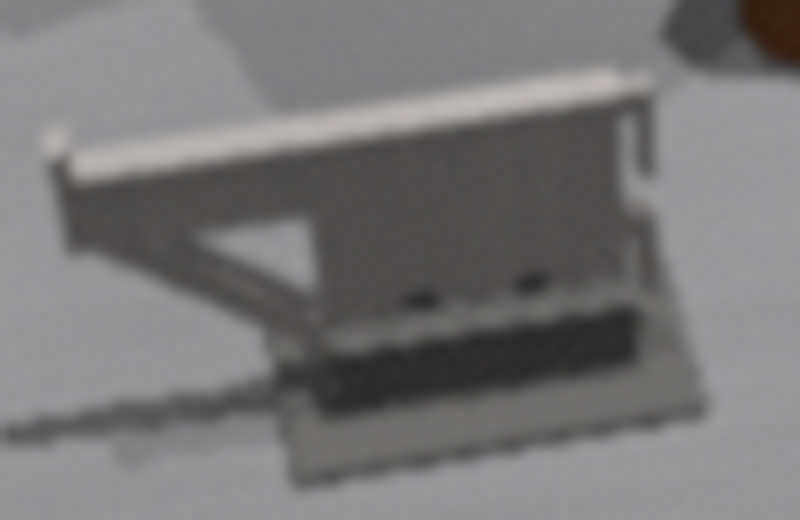

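```bash
cat >> h.py <<'E'
def ray(p,uv,z):
    d=np.array([(uv[0]-p['cx'])/f(p),(uv[1]-p['cy'])/f(p),1.]); d=np.array(p['R']).T@d; o=c2w(p,[0,0,0])
    return o+d*(z-o[2])/d[2]
def cr(x,y,ox,oy,s): return ((x+.5)/s-.5+ox,(y+.5)/s-.5+oy)
def ang(a,b): return np.degrees(np.arctan2(b[1]-a[1],b[0]-a[0]))
E
python3 - <<'E'
from h import *
import pickle
p,q=pickle.load(open('cal.pkl','rb'))
def two(cam,P,z,c):
    r=[ray(cam,cr(x,y,*c),z) for x,y in P]
    print(np.round([a[:2] for a in r],4).tolist(), 'len',round(np.linalg.norm(r[0]-r[1]),4),'ang',round(ang(r[0],r[1]),2))
T=(150,150,8);S=(420,140,6);B=(325,205,8);C=(215,175,8)
print('upright top front edge'); two(p,[(198,122),(218,303)],.219,T); two(q,[(220,78),(302,158)],.219,S)
print('base front edge z~4'); two(p,[(432,222),(468,480)],.0,T); two(q,[(73,447),(187,585)],.0,S)
print('bracket top: front(stop) to rear'); two(p,[(742,180),(165,203)],.111,B)
two(p,[(710,203),(165,226)],.111,B);two(p,[(710,160),(165,180)],.111,B)
two(q,[(75,183),(615,90)],.111,C); two(q,[(75,155),(615,68)],.111,C)
print('rack plate'); two(p,[(490,340),(92,355)],.006,B); two(p,[(475,97),(82,112)],.006,B)
two(q,[(297,483),(703,408)],.006,C)
E
```

```text
upright top front edge
[[0.6494, 0.2365], [0.6011, 0.2286]] len 0.0489 ang -170.75
[[0.6049, 0.2309], [0.6527, 0.2395]] len 0.0486 ang 10.28
base front edge z~4
[[0.6726, 0.2425], [0.5854, 0.2268]] len 0.0886 ang -169.82
[[0.5828, 0.2308], [0.6653, 0.2458]] len 0.0839 ang 10.36
bracket top: front(stop) to rear
[[0.5263, -0.2932], [0.5204, -0.1263]] len 0.1671 ang 92.01
[[0.5197, -0.2837], [0.5138, -0.1262]] len 0.1577 ang 92.14
[[0.5321, -0.2843], [0.5271, -0.1264]] len 0.158 ang 91.83
[[0.5333, -0.2826], [0.5247, -0.1245]] len 0.1583 ang 93.13
[[0.5216, -0.2819], [0.5151, -0.1229]] len 0.1592 ang 92.33
rack plate
[[0.4847, -0.2373], [0.4805, -0.1093]] len 0.1281 ang 91.89
[[0.5634, -0.2351], [0.5591, -0.107]] len 0.1281 ang 91.91
[[0.5668, -0.2327], [0.5611, -0.1061]] len 0.1267 ang 92.56
```

In-line choice: three bracket-like things are visible. The large bare-metal one stands in the grey stand (scene 260,200). There is a small metal one (350,212) and a purple one (370,145). The meant one is the large metal bracket in the stand: it is not purple and it is the larger of the rest. The enlarged crops confirm it, showing hooks to the right and the stand's cheeks below.

>>> apply_moves([
  [-263, -392, 40, -66],
  [-263, -392, 40, -66],
  [-263, -392, 40, -66],
  [-263, -392, 40, -66],
  [-263, -392, 40, -66],
  [-263, -392, 40, -66],
  [-263, -392, 40, -66],
  [-263, -392, 40, -66],
], gripper=60)

```text
time: 1.92
tcp_pos: [0.4524, -0.2952, 0.2032]
eef_rot: [[0.994, -0.111, 0.0], [-0.111, -0.994, -0.0], [0.001, 0.0, -1.0]]
contact_force: [0.8, -0.7, 0.0]
gripper_width: 0.0601
```

```bash
cat >> h.py <<'E'
def delta(tgt,yaw):
    s=robot.observe(); R=np.array(s['eef_rot']); d=R.T@(np.array(tgt)-np.array(s['tcp_pos']))*1000
    y=np.degrees(np.arctan2(R[1,0],R[0,0]))
    print('t',round(s['time'],2),'tcp',np.round(s['tcp_pos'],4),'yaw',round(y,2),'F',np.round(s['contact_force'],1),'M',np.round(s['torque'],2),'w',round(s['gripper_width'],4))
    print('shift',np.round(d,1),'roll',round(-(yaw-y),2))
E
python3 - <<'E'
from h import *
delta([.522,-.1755,.150],2.1)
E
```

```text
t 1.92 tcp [ 0.4524 -0.2952  0.2032] yaw -6.36 F [ 0.8 -0.7  0. ] M [-0.   -0.    0.01] w 0.0601
shift [  55.8 -126.7   53.2] roll -8.46
```

>>> apply_moves([
  [0, 0, 0, 0],
])

```text
time: 2.0
tcp_pos: [0.4541, -0.2912, 0.2027]
eef_rot: [[0.995, -0.104, -0.0], [-0.104, -0.995, 0.002], [-0.0, -0.002, -1.0]]
contact_force: [0.2, -0.6, -0.8]
gripper_width: 0.06
```

```bash
python3 - <<'E'
from h import *
delta([.522,-.1755,.150],2.1)
E
```

```text
t 2.0 tcp [ 0.4541 -0.2912  0.2027] yaw -5.99 F [ 0.2 -0.6 -0.8] M [0.01 0.08 0.  ] w 0.06
shift [  55.5 -122.    52.9] roll -8.09
```

>>> apply_moves([
  [55.5, -122, 53, -8],
  [55.5, -122, 53, -8],
  [55.5, -122, 53, -8],
  [55.5, -122, 53, -8],
  [55.5, -122, 53, -8],
])

```text
time: 2.42
tcp_pos: [0.522, -0.1789, 0.1486]
eef_rot: [[1.0, 0.026, -0.002], [0.026, -1.0, 0.001], [-0.002, -0.001, -1.0]]
contact_force: [-0.8, 0.5, -0.1]
gripper_width: 0.06
```

```bash
python3 - <<'E'
from h import *
delta([.522,-.1755,.077],2.1)
p=robot.capture('top'); save(p,'g1t',(315,190,435,260),6)
p=robot.capture('scene'); save(p,'g1s',(210,120,330,240),5)
E
```

```text
t 2.42 tcp [ 0.522  -0.1789  0.1486] yaw 1.46 F [-0.8  0.5 -0.1] M [ 0.   -0.02  0.  ] w 0.06
shift [ 0.2 -3.3 71.6] roll -0.64
```

View pics/g1t.png

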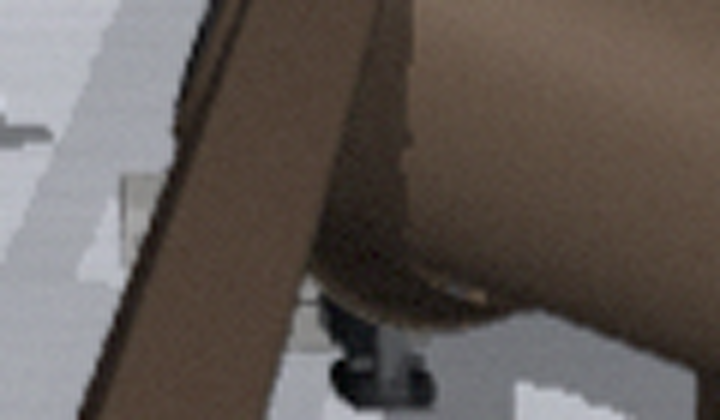

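View pics/g1s.png

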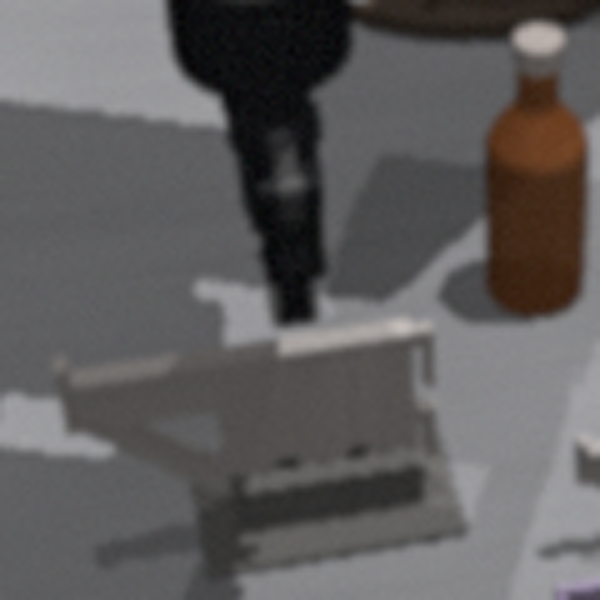

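The top view is blocked by the arm. The scene view shows the finger over the bracket's web at crop (295,300), as planned.

>>> apply_moves([
  [0, 0, 25, 0],
  [0, 0, 45, 0],
  [0, 0, 60, 0],
  [0, 0, 70, 0],
  [0, 0, 73, 0],
  [0, 0, 73, 0],
  [0, 0, 73, 0],
])

```text
time: 3.1
tcp_pos: [0.5214, -0.1829, 0.0779]
eef_rot: [[1.0, 0.022, 0.001], [0.022, -1.0, -0.0], [0.001, 0.0, -1.0]]
contact_force: [0.0, 0.3, 0.2]
gripper_width: 0.0597
```

```bash
python3 - <<'E'
from h import *
delta([.522,-.1755,.077],2.1)
p=robot.capture('scene'); save(p,'g2s',(210,120,330,240),5)
E
```

```text
t 3.1 tcp [ 0.5214 -0.1829  0.0779] yaw 1.26 F [0.  0.3 0.2] M [-0.04  0.04  0.02] w 0.0597
shift [ 0.8 -7.4  0.9] roll -0.84
```

View pics/g2s.png

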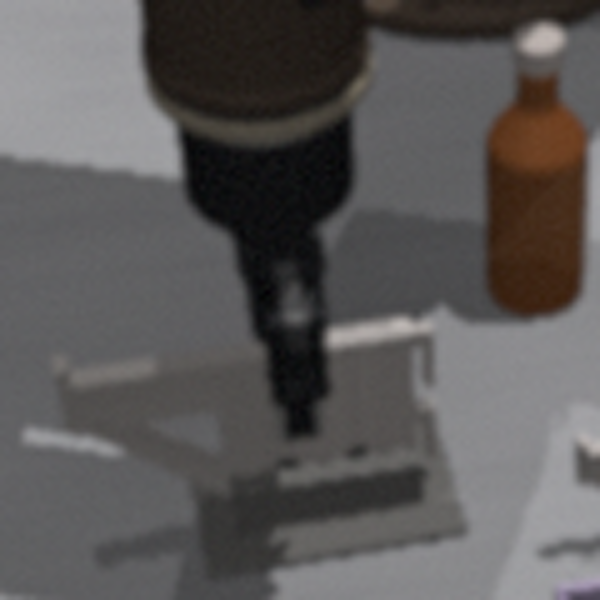

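>>> apply_moves([
  [0, -7, 1, -0.8],
  [0, -7, 1, -0.8],
  [0, -7, 1, -0.8],
], gripper=24)

```text
time: 3.4
tcp_pos: [0.5211, -0.1749, 0.0766]
eef_rot: [[0.999, 0.037, 0.001], [0.037, -0.999, -0.0], [0.001, 0.0, -1.0]]
contact_force: [-0.5, 0.6, -0.6]
gripper_width: 0.0246
```

```bash
python3 - <<'E'
from h import *
delta([.522,-.1755,.077],2.1)
E
```

```text
t 3.4 tcp [ 0.5211 -0.1749  0.0766] yaw 2.14 F [-0.5  0.6 -0.6] M [0.05 0.02 0.  ] w 0.0246
shift [ 0.9  0.7 -0.4] roll 0.04
```

>>> apply_moves([
  [0, 0, 0, 0],
  [0, 0, 0, 0],
  [0, 0, 0, 0],
  [0, 0, 0, 0],
], gripper=8)

```text
time: 3.73
tcp_pos: [0.5213, -0.1752, 0.0766]
eef_rot: [[0.999, 0.037, 0.001], [0.037, -0.999, -0.0], [0.001, 0.0, -1.0]]
contact_force: [0.5, 3.4, 6.7]
gripper_width: 0.0112
```

```bash
python3 - <<'E'
from h import *
delta([.522,-.1755,.077],2.1)
E
```

```text
t 3.73 tcp [ 0.5213 -0.1752  0.0766] yaw 2.09 F [0.5 3.4 6.7] M [ 0.53 -0.05 -0.03] w 0.0112
shift [ 0.6  0.3 -0.4] roll -0.01
```

>>> apply_moves([
  [0, 0, 0, 0],
  [0, 0, -10, 0],
  [0, 0, -25, 0],
  [0, 0, -45, 0],
  [0, 0, -65, 0],
  [0, 0, -85, 0],
  [0, 0, -95, 0],
  [0, 0, -100, 0],
], gripper=0)

```text
time: 4.4
tcp_pos: [0.5215, -0.1755, 0.1779]
eef_rot: [[0.999, 0.037, 0.002], [0.037, -0.999, -0.001], [0.002, 0.001, -1.0]]
contact_force: [-0.2, -0.6, -5.2]
gripper_width: 0.0115
```

```bash
python3 - <<'E'
from h import *
delta([.522,-.1755,.177],2.1)
p=robot.capture('scene'); save(p,'g3s',(210,90,330,240),4)
E
```

```text
t 4.4 tcp [ 0.5215 -0.1755  0.1779] yaw 2.1 F [-0.2 -0.6 -5.2] M [ 0.07  0.   -0.02] w 0.0115
shift [ 0.5 -0.   0.9] roll -0.0
```

View pics/g3s.png

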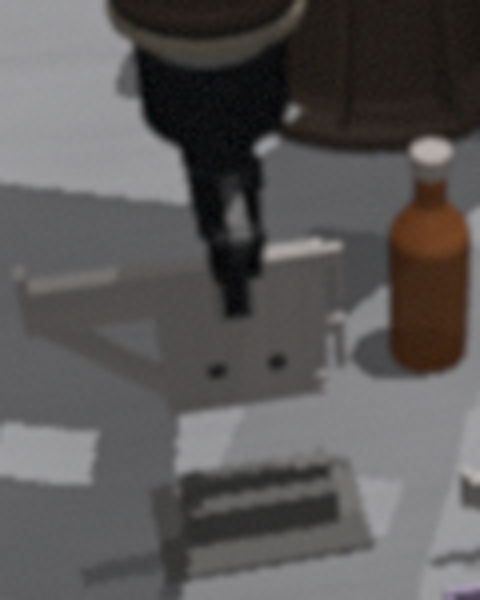

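The bracket is held level and clear of the stand. The empty gap shows at crop (260,510).

```bash
python3 - <<'E'
from h import *
delta([.6414,.1513,.1696],10.1)
E
```

```text
t 4.45 tcp [ 0.5215 -0.1755  0.1778] yaw 2.1 F [ 0.5 -0.  -4.1] M [ 0.1  -0.07  0.03] w 0.0115
shift [ 131.8 -322.2    8.1] roll -8.0
```

>>> apply_moves([
  [10, -25, 0, 0],
  [26, -64, 0, -1],
  [42, -103, 0, -2],
  [58, -142, 0, -3],
  [74, -181, 0, -4],
  [90, -220, 0, -5],
  [106, -259, 0, -6],
  [115, -282, 0, -8],
])

```text
time: 5.12
tcp_pos: [0.6258, 0.1143, 0.1748]
eef_rot: [[0.984, 0.177, -0.001], [0.177, -0.984, 0.0], [-0.001, -0.001, -1.0]]
contact_force: [-0.2, -0.4, -4.3]
gripper_width: 0.0112
```

>>> apply_moves([
  [0, -10, 0, 0],
  [0, -10, 0, 0],
  [0, -10, 0, 0],
  [0, -10, 0, 0],
])

```text
time: 5.45
tcp_pos: [0.6231, 0.1197, 0.1753]
eef_rot: [[0.985, 0.175, -0.002], [0.175, -0.985, -0.0], [-0.002, 0.0, -1.0]]
contact_force: [0.3, 0.9, -4.7]
gripper_width: 0.011
```

```bash
python3 - <<'E'
from h import *
import pickle
delta([.6414,.1513,.1696],10.1)
p=robot.capture('scene'); t=robot.capture('top'); pickle.dump((t,p),open('pre.pkl','wb'))
save(p,'p1s',(370,90,490,240),4);save(t,'p1t',(150,130,290,260),5)
E
```

```text
t 5.45 tcp [0.6231 0.1197 0.1753] yaw 10.06 F [ 0.3  0.9 -4.7] M [-0.04  0.02  0.01] w 0.011
shift [ 23.6 -28.    5.7] roll -0.04
```

View pics/p1s.png

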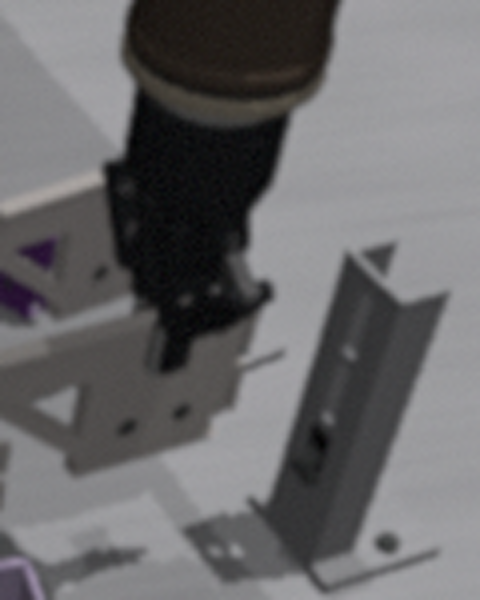

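View pics/p1t.png

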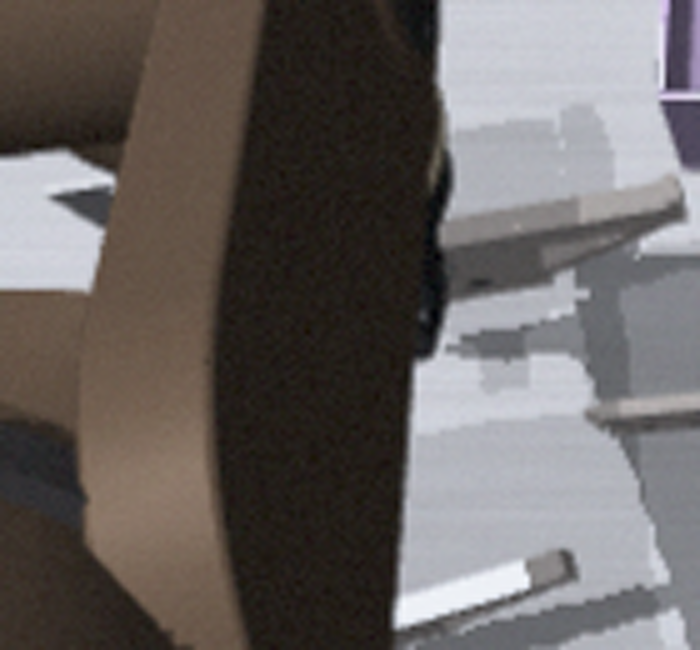

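>>> apply_moves([
  [10, -12, 5.5, 0],
  [20, -24, 5.5, 0],
  [23.5, -28, 5.5, 0],
  [23.5, -28, 5.5, 0],
  [23.5, -28, 5.5, 0],
  [23.5, -28, 5.5, 0],
])

```text
time: 6.05
tcp_pos: [0.6417, 0.1516, 0.1706]
eef_rot: [[0.985, 0.175, -0.0], [0.175, -0.985, -0.0], [-0.001, 0.0, -1.0]]
contact_force: [-1.0, 0.6, -4.2]
gripper_width: 0.0111
```

```bash
python3 - <<'E'
from h import *
import pickle
delta([.6414,.1513,.1696],10.1)
p=robot.capture('scene'); t=robot.capture('top'); pickle.dump((t,p),open('pre.pkl','wb'))
save(p,'p2s',(375,130,485,230),7);save(t,'p2t',(200,150,280,220),8)
for n,c in (('s',p),('t',t)):
  for l in ('hook','slot','grip'):
    for d in robot.mark_of(c,l): 
      w=c2w(c,d['position']); print(n,l,round(d['p'],2),np.round(w,4),np.round(proj(c,w)))
E
```

```text
t 6.05 tcp [0.6417 0.1516 0.1706] yaw 10.08 F [-1.   0.6 -4.2] M [ 0.08  0.01 -0.03] w 0.0111
shift [-0.3  0.3  1. ] roll -0.02
s hook 0.59 [0.5678 0.0551 0.0272] [366. 212.]
s hook 0.57 [0.38   0.1491 0.0381] [379. 158.]
s slot 0.74 [0.6214 0.2363 0.1117] [450. 193.]
s grip 0.91 [0.6396 0.1575 0.1898] [428. 177.]
s grip 0.65 [0.576  0.0233 0.0605] [356. 207.]
s grip 0.59 [0.3557 0.1255 0.0619] [370. 147.]
t hook 0.82 [0.5681 0.0579 0.0254] [271. 215.]
t hook 0.59 [0.3855 0.1471 0.032 ] [233. 288.]
t grip 0.97 [0.3541 0.1285 0.0656] [237. 302.]
t grip 0.79 [0.5803 0.021  0.056 ] [284. 208.]
t grip 0.73 [0.6411 0.1512 0.189 ] [219. 172.]
```

View pics/p2s.png

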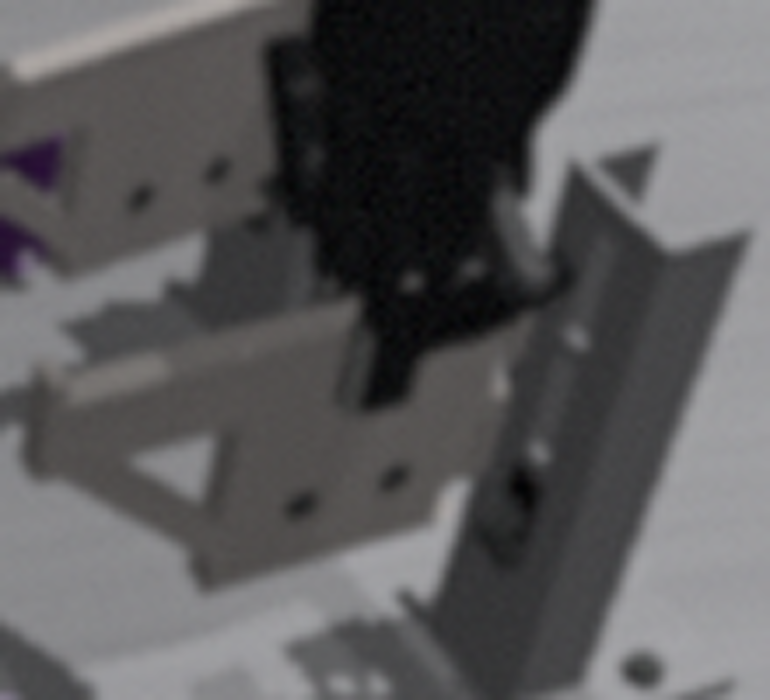

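View pics/p2t.png

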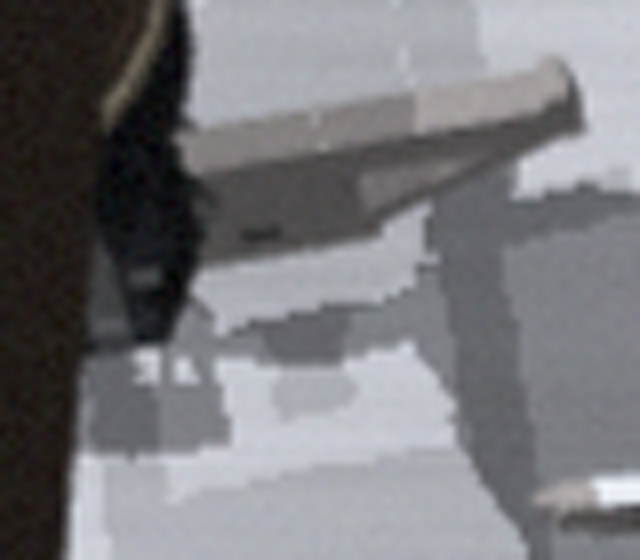

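```bash
cat >> h.py <<'E'
def U(O,yaw):
    a=np.radians(yaw); Rz=np.array([[np.cos(a),-np.sin(a),0],[np.sin(a),np.cos(a),0],[0,0,1]])
    return lambda x,y,z: np.array([O[0],O[1],O[2] if len(O)>2 else 0])+Rz@np.array([x,y,z])/1000
def box(T,x0,x1,y0,y1,z0,z1):
    pass
UP=[[(0,-25,219),(0,25,219),(0,25,0),(0,-25,0),(0,-25,219)],[(0,-5,111),(0,5,111),(0,5,154),(0,-5,154),(0,-5,111)],[(0,-5,162),(0,5,162),(0,5,205),(0,-5,205),(0,-5,162)]]
BR=[[(-166+10,s*6,105),(0,s*6,105),(0,s*6,0),(-95,s*6,0),(-95,s*6,75),(-166,s*6,75),(-166,s*6,115)] for s in(-1,1)]+[[(0,-3,52),(10.5,-3,52),(10.5,-3,15),(5.5,-3,15),(5.5,-3,42),(0,-3,42)],[(0,-3,103),(10.5,-3,103),(10.5,-3,66),(5.5,-3,66),(5.5,-3,93),(0,-3,93)]]
def over(p,items,n,crop,s):
    im=p['image'][:,:,::-1]; a,b,c,d=crop
    im=cv2.resize(im[b:d,a:c],None,fx=s,fy=s,interpolation=cv2.INTER_CUBIC)
    for T,L,col in items:
        for l in L:
            pts=np.array([(proj(p,T(*v))-[a,b]+.5)*s-.5 for v in l])
            cv2.polylines(im,[np.round(pts*16).astype(np.int32)],False,col,1,cv2.LINE_AA,4)
    cv2.imwrite('pics/'+n+'.png',im)
E
python3 - <<'E'
from h import *
import pickle
t0,s0=pickle.load(open('cal.pkl','rb')); t,s=pickle.load(open('pre.pkl','rb'))
Tu=U((.6265,.235),100.1); a=np.radians(100.08)
o=np.array([.6417,.1516])+.050*np.array([np.cos(a),np.sin(a)])
Tb=U((*o,.1706-.0706),100.08)
g=(0,255,0)
over(t0,[(Tu,UP,g)],'o1',(155,155,225,225),9)
over(s,[(Tu,UP,g),(Tb,BR,(0,255,255))],'o2',(375,130,485,230),7)
over(t,[(Tb,BR,(0,255,255))],'o3',(200,150,280,220),8)
E
```

```text
(no output)
```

View pics/o1.png

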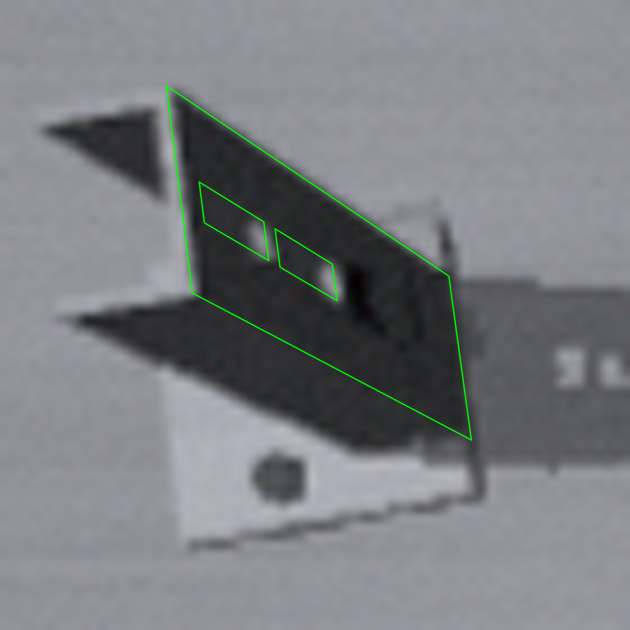

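View pics/o2.png

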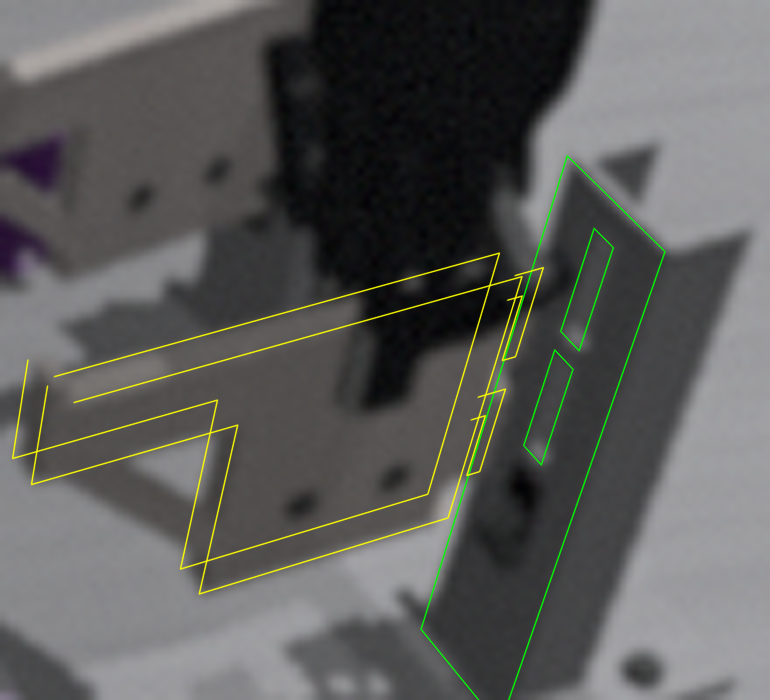

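View pics/o3.png

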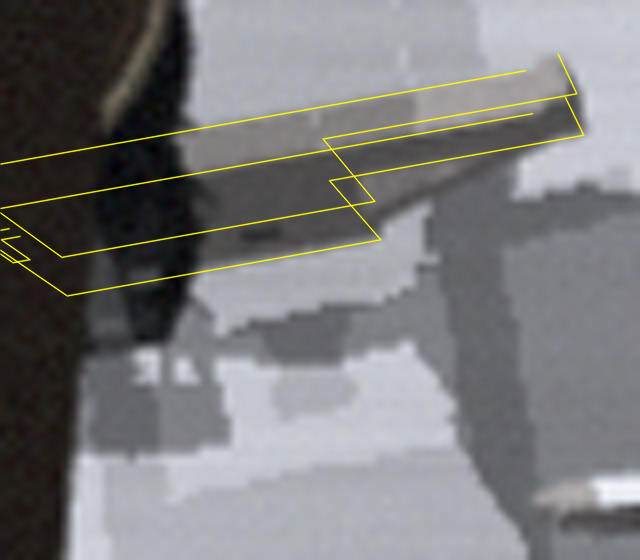

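```bash
python3 - <<'E'
from h import *
Tu=U((.627,.234),100.0)
for x in (-66,-52): delta(Tu(x,0,169.6),10.0)
E
```

```text
t 6.45 tcp [0.642  0.1521 0.1707] yaw 10.09 F [-0.5 -0.  -3.5] M [0.07 0.03 0.01] w 0.0113
shift [ -0.5 -17.2   1.1] roll 0.09
t 6.45 tcp [0.642  0.1521 0.1707] yaw 10.09 F [-0.5 -0.  -3.5] M [0.07 0.03 0.01] w 0.0113
shift [ -0.5 -31.2   1.1] roll 0.09
```

>>> apply_moves([
  [-0.3, -5, 1, 0],
  [-0.3, -10, 1, 0],
  [-0.4, -15, 1, 0],
  [-0.4, -16, 1, 0],
  [-0.4, -16, 1, 0],
])

```text
time: 6.87
tcp_pos: [0.6387, 0.1686, 0.1696]
eef_rot: [[0.984, 0.176, -0.0], [0.176, -0.984, 0.0], [-0.0, -0.0, -1.0]]
contact_force: [0.7, -0.7, -4.5]
gripper_width: 0.0112
```

```bash
python3 - <<'E'
from h import *
import pickle
Tu=U((.627,.234),100.0)
for x in (-66,): delta(Tu(x,0,169.6),10.0)
s=robot.capture('scene'); o=robot.observe(); pickle.dump(s,open('p3.pkl','wb'))
a=np.radians(100.05); P=np.array(o['tcp_pos']); oo=P[:2]+.05*np.array([np.cos(a),np.sin(a)])
Tb=U((*oo,P[2]-.0706),100.05)
over(s,[(Tu,UP,(0,255,0)),(Tb,BR,(0,255,255))],'o4',(400,130,480,230),6)
save(s,'o4r',(400,130,480,230),6)
E
```

```text
t 6.87 tcp [0.6387 0.1686 0.1696] yaw 10.14 F [ 0.7 -0.7 -4.5] M [ 0.11 -0.03 -0.02] w 0.0112
shift [-0.1 -0.4  0. ] roll 0.14
```

View pics/o4.png

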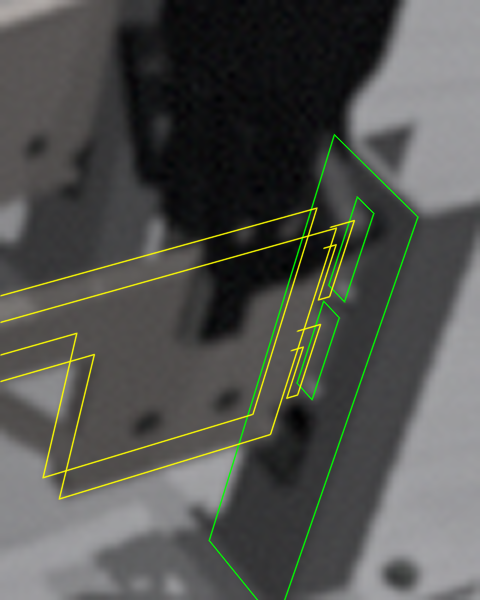

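View pics/o4r.png

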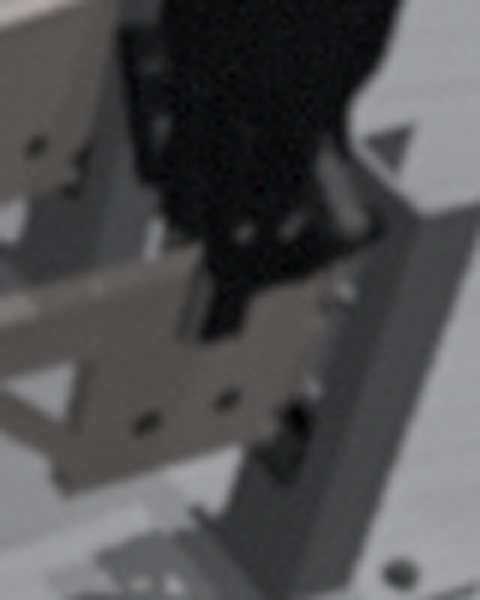

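>>> apply_moves([
  [0, -2, 0, 0],
  [0, -4, 0, 0],
  [0, -6, 0, 0],
  [0, -8, 0, 0],
  [0, -8, 0, 0],
])

```text
time: 7.33
tcp_pos: [0.6374, 0.1762, 0.1697]
eef_rot: [[0.984, 0.175, 0.0], [0.175, -0.984, 0.0], [0.0, -0.0, -1.0]]
contact_force: [0.1, 0.0, -5.1]
gripper_width: 0.0112
```

```bash
python3 - <<'E'
from h import *
Tu=U((.627,.234),100.0)
delta(Tu(-50,0,169.6),10.0)
E
```

```text
t 7.33 tcp [0.6374 0.1762 0.1697] yaw 10.1 F [ 0.1  0.  -5.1] M [0.03 0.01 0.03] w 0.0112
shift [-0.2 -8.7  0.1] roll 0.1
```

>>> apply_moves([
  [-0.1, -2, 0, 0],
  [-0.1, -4, 0, 0],
  [-0.1, -5, 0, 0],
  [-0.1, -5, 0, 0],
])

```text
time: 7.67
tcp_pos: [0.6364, 0.181, 0.1697]
eef_rot: [[0.984, 0.176, 0.0], [0.176, -0.984, 0.0], [0.0, -0.0, -1.0]]
contact_force: [-0.1, 0.3, -4.4]
gripper_width: 0.0112
```

>>> apply_moves([
  [0, -1, 0, 0],
  [0, -2, 0, 0],
  [0, -3, 0, 0],
  [0, -3, 0, 0],
])

```text
time: 8.0
tcp_pos: [0.6359, 0.1839, 0.1697]
eef_rot: [[0.985, 0.175, -0.0], [0.175, -0.985, 0.0], [-0.0, -0.0, -1.0]]
contact_force: [-0.1, -0.7, -3.7]
gripper_width: 0.011
```

```bash
python3 - <<'E'
from h import *
Tu=U((.627,.234),100.0)
delta(Tu(-50,0,169.6),10.0)
E
```

```text
t 8.0 tcp [0.6359 0.1839 0.1697] yaw 10.1 F [-0.1 -0.7 -3.7] M [ 0.03 -0.01  0.  ] w 0.011
shift [-0.1 -0.9  0.1] roll 0.1
```

>>> apply_moves([
  [0, -0.5, 0, 0],
  [0, -1, 0, 0],
  [0, -1, 0, 0],
])

```text
time: 8.25
tcp_pos: [0.6357, 0.1847, 0.1697]
eef_rot: [[0.985, 0.175, -0.0], [0.175, -0.985, 0.0], [-0.0, -0.0, -1.0]]
contact_force: [0.5, -0.4, -4.8]
gripper_width: 0.0112
```

>>> apply_moves([
  [0, -0.5, 0, 0],
  [0, -1, 0, 0],
  [0, -1, 0, 0],
])

```text
time: 8.5
tcp_pos: [0.6356, 0.1857, 0.1696]
eef_rot: [[0.985, 0.175, -0.0], [0.175, -0.985, 0.0], [-0.0, -0.0, -1.0]]
contact_force: [0.1, -0.2, -4.1]
gripper_width: 0.0112
```

```bash
python3 - <<'E'
from h import *
Tu=U((.627,.234),100.0)
delta(Tu(-50,0,169.6),10.0)
E
```

```text
t 8.5 tcp [0.6356 0.1857 0.1696] yaw 10.1 F [ 0.1 -0.2 -4.1] M [ 0.08  0.05 -0.01] w 0.0112
shift [-0.  1.  0.] roll 0.1
```

>>> apply_moves([
  [0, -0.5, 0, 0],
  [0, -1, 0, 0],
  [0, -1, 0, 0],
])

```text
time: 8.75
tcp_pos: [0.6355, 0.186, 0.1697]
eef_rot: [[0.984, 0.175, 0.0], [0.175, -0.984, -0.001], [-0.0, 0.001, -1.0]]
contact_force: [0.1, -5.0, -3.6]
gripper_width: 0.0116
```

>>> apply_moves([
  [0, -0.5, 0, 0],
  [0, -1, 0, 0],
  [0, -1, 0, 0],
])

```text
time: 9.0
tcp_pos: [0.6355, 0.1861, 0.1698]
eef_rot: [[0.984, 0.175, 0.0], [0.175, -0.984, -0.002], [-0.0, 0.002, -1.0]]
contact_force: [2.1, -12.8, -2.8]
gripper_width: 0.0113
```

```bash
python3 - <<'E'
from h import *
import pickle
Tu=U((.627,.234),100.0)
delta(Tu(-50,0,169.6),10.0)
s=robot.capture('scene'); o=robot.observe()
a=np.radians(100.1); P=np.array(o['tcp_pos']); oo=P[:2]+.05*np.array([np.cos(a),np.sin(a)])
Tb=U((*oo,P[2]-.0706),100.1)
over(s,[(Tu,UP,(0,255,0)),(Tb,BR,(0,255,255))],'o5',(400,130,480,230),6)
save(s,'o5r',(400,130,480,230),6)
E
```

```text
t 9.0 tcp [0.6355 0.1861 0.1698] yaw 10.1 F [  2.1 -12.8  -2.8] M [-1.93 -0.29  0.01] w 0.0113
shift [-0.1  1.3  0.2] roll 0.1
```

View pics/o5.png

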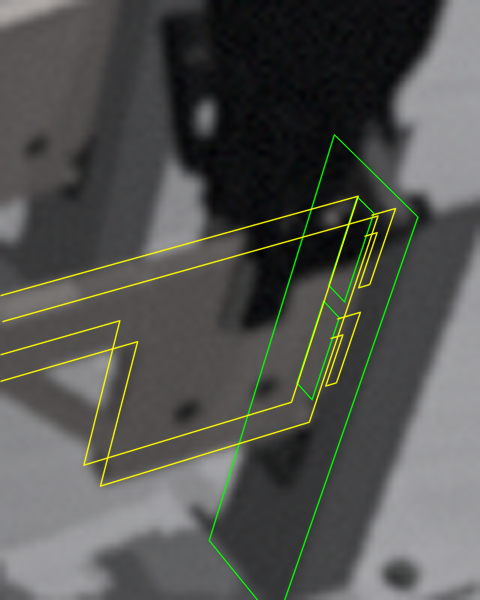

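View pics/o5r.png

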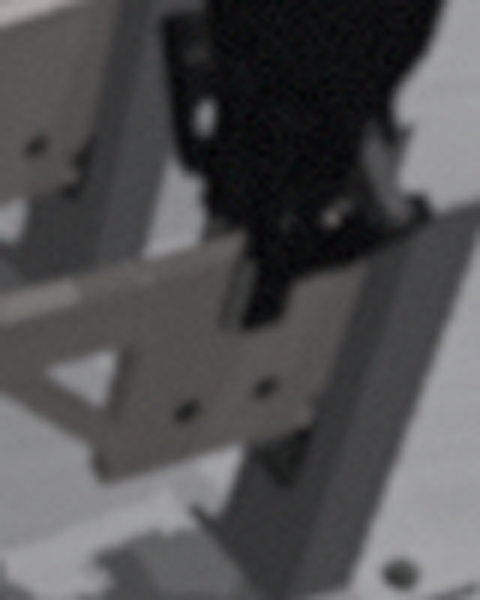

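Rear edge has met the face (-13 N in y) with both hooks inside. I'll ease off to about 0.6 mm of clearance, then lower slowly.

>>> apply_moves([
  [0, 1.5, 0, 0],
  [0, 2.4, 0, 0],
  [0, 2.4, 0, 0],
  [0, 2.4, 1, 0],
  [0, 2.4, 2, 0],
  [0, 2.4, 3, 0],
  [0, 2.4, 3, 0],
])

```text
time: 9.63
tcp_pos: [0.6354, 0.1854, 0.1663]
eef_rot: [[0.984, 0.175, -0.0], [0.175, -0.984, -0.0], [-0.0, -0.0, -1.0]]
contact_force: [-0.1, 0.3, -3.6]
gripper_width: 0.0115
```

```bash
python3 - <<'E'
from h import *
Tu=U((.627,.234),100.0)
delta(Tu(-50,0,169.6),10.0)
E
```

```text
t 9.63 tcp [0.6354 0.1854 0.1663] yaw 10.11 F [-0.1  0.3 -3.6] M [ 0.01 -0.03 -0.03] w 0.0115
shift [ 0.1  0.6 -3.3] roll 0.11
```

>>> apply_moves([
  [0, 0, 0.7, 0],
  [0, 0, 1.4, 0],
  [0, 0, 2.1, 0],
  [0, 0, 2.8, 0],
  [0, 0, 3.0, 0],
])

```text
time: 10.05
tcp_pos: [0.6356, 0.1852, 0.1635]
eef_rot: [[0.985, 0.175, -0.0], [0.175, -0.985, -0.0], [-0.0, -0.0, -1.0]]
contact_force: [0.1, 0.4, -4.0]
gripper_width: 0.0111
```

>>> apply_moves([
  [0, 0, 0.7, 0],
  [0, 0, 1.4, 0],
  [0, 0, 2.1, 0],
  [0, 0, 2.8, 0],
  [0, 0, 3.0, 0],
])

```text
time: 10.47
tcp_pos: [0.6356, 0.1853, 0.1605]
eef_rot: [[0.985, 0.175, -0.0], [0.175, -0.985, -0.0], [-0.0, -0.0, -1.0]]
contact_force: [0.5, 0.8, -5.2]
gripper_width: 0.011
```

>>> apply_moves([
  [0, 0, 0.7, 0],
  [0, 0, 1.4, 0],
  [0, 0, 2.1, 0],
  [0, 0, 2.8, 0],
  [0, 0, 3.0, 0],
])

```text
time: 10.88
tcp_pos: [0.6356, 0.1852, 0.1575]
eef_rot: [[0.985, 0.175, -0.0], [0.175, -0.985, -0.0], [-0.0, 0.0, -1.0]]
contact_force: [0.0, 0.2, -4.1]
gripper_width: 0.0112
```

>>> apply_moves([
  [0, 0, 0.7, 0],
  [0, 0, 1.4, 0],
  [0, 0, 2.1, 0],
  [0, 0, 2.8, 0],
  [0, 0, 3.0, 0],
])

```text
time: 11.3
tcp_pos: [0.6356, 0.1853, 0.1545]
eef_rot: [[0.985, 0.175, -0.0], [0.175, -0.985, -0.0], [-0.0, 0.0, -1.0]]
contact_force: [0.0, 0.5, -4.7]
gripper_width: 0.0112
```

>>> apply_moves([
  [0, 0, 0.5, 0],
  [0, 0, 1.0, 0],
  [0, 0, 1.5, 0],
  [0, 0, 2.0, 0],
  [0, 0, 2.0, 0],
])

```text
time: 11.72
tcp_pos: [0.636, 0.1849, 0.153]
eef_rot: [[0.985, 0.175, 0.001], [0.175, -0.985, -0.0], [0.001, 0.001, -1.0]]
contact_force: [1.5, -6.1, 0.1]
gripper_width: 0.0111
```

>>> apply_moves([
  [0, 0, 0.5, 0],
  [0, 0, 1.0, 0],
  [0, 0, 1.5, 0],
  [0, 0, 1.5, 0],
])

```text
time: 12.05
tcp_pos: [0.6363, 0.1847, 0.152]
eef_rot: [[0.985, 0.175, 0.001], [0.175, -0.985, -0.001], [0.001, 0.001, -1.0]]
contact_force: [0.0, -7.5, 7.9]
gripper_width: 0.011
```

>>> apply_moves([
  [0, 0, 0.5, 0],
  [0, 0, 1.0, 0],
  [0, 0, 1.5, 0],
  [0, 0, 1.5, 0],
])

```text
time: 12.38
tcp_pos: [0.6365, 0.1847, 0.1507]
eef_rot: [[0.985, 0.175, 0.002], [0.175, -0.985, -0.0], [0.002, 0.001, -1.0]]
contact_force: [0.4, -7.8, 9.1]
gripper_width: 0.0115
```

Catch ramp met at a tcp height of about 0.153, and the bracket is hooked. Next I release it, then press near the upright from above with shut fingers.

>>> apply_moves([
  [0, 0, -0.5, 0],
  [0, 0, -1, 0],
  [0, 0, -1, 0],
  [0, 0, -1, 0],
], gripper=40)

```text
time: 12.72
tcp_pos: [0.6357, 0.1855, 0.1507]
eef_rot: [[0.985, 0.175, 0.0], [0.175, -0.985, 0.0], [0.0, -0.0, -1.0]]
contact_force: [0.2, -0.3, 0.5]
gripper_width: 0.04
```

```bash
python3 - <<'E'
from h import *
Tu=U((.627,.2353),100.0)
delta(Tu(-20,0,235),10.0)
s=robot.capture('scene')
save(s,'r1',(380,120,480,230),6)
E
```

```text
t 12.72 tcp [0.6357 0.1855 0.1507] yaw 10.1 F [ 0.2 -0.3  0.5] M [0.04 0.05 0.  ] w 0.04
shift [  0.2 -30.6 -84.3] roll 0.1
```

View pics/r1.png

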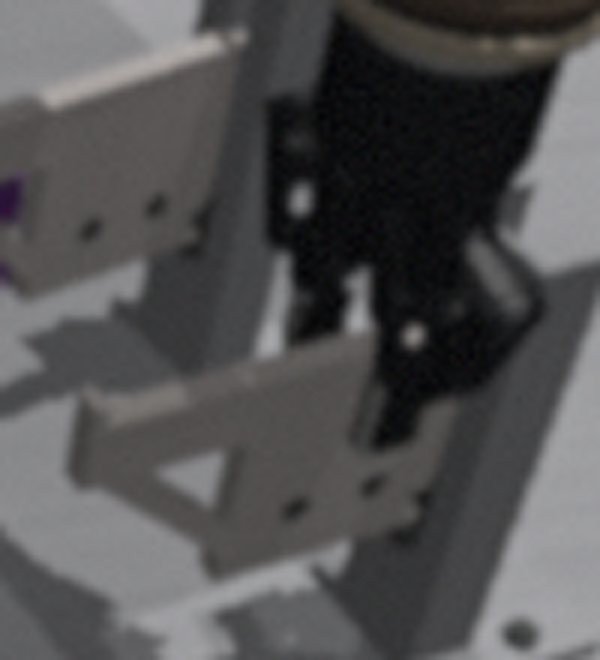

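The bracket hangs level, hooked and free of the pads, with the catch under its rear corner at crop (415,520).

>>> apply_moves([
  [0, 0, -10, 0],
  [0, 0, -30, 0],
  [0, 0, -55, 0],
  [0, 0, -75, 0],
  [0, 0, -75, 0],
  [0, -15, -75, 0],
  [0, -29, -75, 0],
  [0, -29, -75, 0],
])

```text
time: 13.43
tcp_pos: [0.6295, 0.2167, 0.2252]
eef_rot: [[0.984, 0.176, -0.001], [0.176, -0.984, 0.001], [-0.001, -0.001, -1.0]]
contact_force: [0.2, 0.7, 0.2]
gripper_width: 0.04
```

>>> apply_moves([
  [0, 0, 0, 0],
  [0, 0, 0, 0],
  [0, 0, 0, 0],
  [0, 0, 0, 0],
  [0, 0, 0, 0],
], gripper=0)

```text
time: 13.85
tcp_pos: [0.6306, 0.2135, 0.2255]
eef_rot: [[0.985, 0.175, -0.0], [0.175, -0.985, -0.0], [-0.0, 0.0, -1.0]]
contact_force: [-0.7, -0.5, -0.4]
gripper_width: 0.0001
```

```bash
python3 - <<'E'
from h import *
Tu=U((.627,.2353),100.0)
delta(Tu(-20,0,192),10.0)
s=robot.capture('scene'); t=robot.capture('top')
save(s,'r2',(380,100,480,230),5); 
E
```

```text
t 13.85 tcp [0.6306 0.2135 0.2255] yaw 10.08 F [-0.7 -0.5 -0.4] M [-0.04  0.01  0.01] w 0.0001
shift [ 0.3 -2.1 33.5] roll 0.08
```

View pics/r2.png

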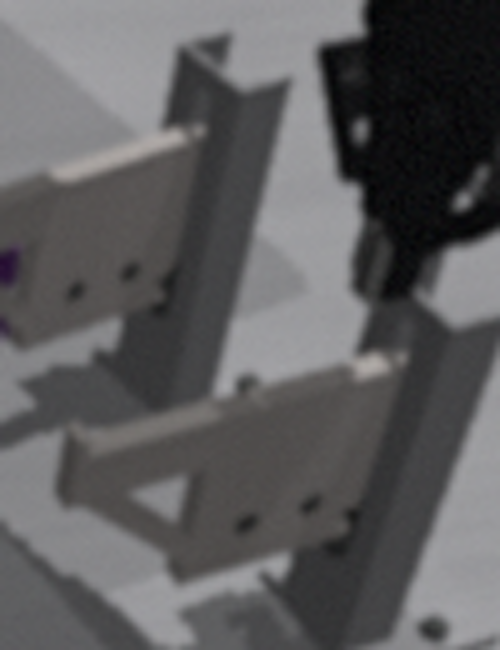

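The shut fingers are above the bracket's top near the upright. The hooks are in the slots and the bracket sits on the catch.

>>> apply_moves([
  [0, -1, 10, 0],
  [0, -1, 20, 0],
  [0, -1, 28, 0],
  [0, -1, 33, 0],
  [0, -1, 35, 0],
  [0, -1, 35, 0],
])

```text
time: 14.45
tcp_pos: [0.63, 0.2147, 0.1897]
eef_rot: [[0.985, 0.175, -0.001], [0.175, -0.985, -0.0], [-0.001, 0.0, -1.0]]
contact_force: [0.0, -0.7, 1.0]
gripper_width: -0.0001
```

>>> apply_moves([
  [0, 0, 0.7, 0],
  [0, 0, 1.4, 0],
  [0, 0, 2, 0],
  [0, 0, 2, 0],
])

```text
time: 14.78
tcp_pos: [0.6305, 0.2148, 0.1888]
eef_rot: [[0.985, 0.175, 0.0], [0.175, -0.985, 0.0], [0.0, -0.0, -1.0]]
contact_force: [-0.1, 0.4, -0.8]
gripper_width: 0.0
```

>>> apply_moves([
  [0, 0, 0.7, 0],
  [0, 0, 1.4, 0],
  [0, 0, 2, 0],
  [0, 0, 2, 0],
])

```text
time: 15.12
tcp_pos: [0.6303, 0.2148, 0.1865]
eef_rot: [[0.985, 0.175, -0.0], [0.175, -0.985, -0.0], [-0.0, 0.0, -1.0]]
contact_force: [0.8, -0.4, 0.0]
gripper_width: -0.0003
```

>>> apply_moves([
  [0, 0, 0.7, 0],
  [0, 0, 1.4, 0],
  [0, 0, 1.5, 0],
])

```text
time: 15.37
tcp_pos: [0.6305, 0.2148, 0.1853]
eef_rot: [[0.985, 0.175, 0.0], [0.175, -0.985, 0.0], [0.0, -0.0, -1.0]]
contact_force: [-0.4, -0.2, 1.9]
gripper_width: -0.0002
```

>>> apply_moves([
  [0, 0, 0.5, 0],
  [0, 0, 1, 0],
  [0, 0, 1, 0],
])

```text
time: 15.62
tcp_pos: [0.6309, 0.2148, 0.185]
eef_rot: [[0.985, 0.175, 0.001], [0.175, -0.985, 0.0], [0.001, 0.0, -1.0]]
contact_force: [-1.0, -1.2, 9.4]
gripper_width: -0.0002
```

>>> apply_moves([
  [0, 0, 0.3, 0],
  [0, 0, 0.6, 0],
  [0, 0, 0.6, 0],
])

```text
time: 15.87
tcp_pos: [0.631, 0.2149, 0.1847]
eef_rot: [[0.984, 0.175, 0.002], [0.175, -0.985, 0.0], [0.002, -0.0, -1.0]]
contact_force: [-1.7, -2.2, 12.6]
gripper_width: 0.0002
```

>>> apply_moves([
  [0, 0, 0.3, 0],
  [0, 0, 0.6, 0],
  [0, 0, 0.6, 0],
])

```text
time: 16.12
tcp_pos: [0.631, 0.2149, 0.1842]
eef_rot: [[0.985, 0.175, 0.002], [0.175, -0.985, 0.0], [0.002, -0.0, -1.0]]
contact_force: [-1.9, -2.0, 13.1]
gripper_width: -0.0002
```

>>> apply_moves([
  [0, 0, 0.3, 0],
  [0, 0, 0.6, 0],
  [0, 0, 0.6, 0],
])

```text
time: 16.37
tcp_pos: [0.631, 0.2149, 0.1835]
eef_rot: [[0.985, 0.175, 0.002], [0.175, -0.985, 0.0], [0.002, -0.0, -1.0]]
contact_force: [-1.7, -1.1, 12.7]
gripper_width: 0.0002
```

>>> apply_moves([
  [0, 0, 0.3, 0],
  [0, 0, 0.6, 0],
  [0, 0, 0.6, 0],
])

```text
time: 16.62
tcp_pos: [0.631, 0.2149, 0.183]
eef_rot: [[0.985, 0.175, 0.002], [0.175, -0.985, 0.0], [0.002, -0.0, -1.0]]
contact_force: [-1.5, -2.0, 13.2]
gripper_width: -0.0
```

>>> apply_moves([
  [0, 0, 0.3, 0],
  [0, 0, 0.6, 0],
  [0, 0, 0.6, 0],
])

```text
time: 16.87
tcp_pos: [0.6311, 0.2149, 0.1826]
eef_rot: [[0.985, 0.175, 0.002], [0.175, -0.985, 0.0], [0.002, -0.0, -1.0]]
contact_force: [-2.4, -1.8, 16.3]
gripper_width: -0.0002
```

>>> apply_moves([
  [0, 0, 0.3, 0],
  [0, 0, 0.6, 0],
  [0, 0, 0.6, 0],
])

```text
time: 17.12
tcp_pos: [0.6311, 0.2148, 0.1819]
eef_rot: [[0.985, 0.175, 0.002], [0.175, -0.985, 0.0], [0.002, -0.0, -1.0]]
contact_force: [-1.2, -1.7, 13.7]
gripper_width: -0.0001
```

>>> apply_moves([
  [0, 0, 0.3, 0],
  [0, 0, 0.6, 0],
  [0, 0, 0.6, 0],
])

```text
time: 17.37
tcp_pos: [0.6311, 0.2148, 0.1813]
eef_rot: [[0.985, 0.175, 0.002], [0.175, -0.985, 0.0], [0.002, -0.0, -1.0]]
contact_force: [-2.0, -2.0, 13.2]
gripper_width: 0.0002
```

>>> apply_moves([
  [0, 0, 0.3, 0],
  [0, 0, 0.6, 0],
  [0, 0, 0.6, 0],
])

```text
time: 17.62
tcp_pos: [0.6312, 0.2149, 0.1809]
eef_rot: [[0.985, 0.175, 0.002], [0.175, -0.985, 0.0], [0.002, -0.0, -1.0]]
contact_force: [-2.0, -2.0, 17.3]
gripper_width: -0.0
```

>>> apply_moves([
  [0, 0, 0.3, 0],
  [0, 0, 0.6, 0],
  [0, 0, 0.6, 0],
])

```text
time: 17.87
tcp_pos: [0.6303, 0.2148, 0.1787]
eef_rot: [[0.985, 0.175, -0.0], [0.175, -0.985, 0.0], [-0.0, -0.0, -1.0]]
contact_force: [-0.4, 0.1, 1.1]
gripper_width: 0.0003
```

The force dropped from 17 N to 1 N, so the catch has passed. Next I feel for the bottom.

>>> apply_moves([
  [0, 0, 0.3, 0],
  [0, 0, 0.5, 0],
  [0, 0, 0.5, 0],
])

```text
time: 18.12
tcp_pos: [0.6306, 0.2148, 0.1785]
eef_rot: [[0.985, 0.175, 0.001], [0.175, -0.985, 0.0], [0.001, 0.0, -1.0]]
contact_force: [-1.3, -1.1, 6.7]
gripper_width: -0.0002
```

>>> apply_moves([
  [0, 0, 0.3, 0],
  [0, 0, 0.5, 0],
  [0, 0, 0.5, 0],
])

```text
time: 18.37
tcp_pos: [0.6309, 0.2149, 0.1785]
eef_rot: [[0.985, 0.175, 0.001], [0.175, -0.985, 0.0], [0.001, -0.0, -1.0]]
contact_force: [-2.0, -1.4, 10.6]
gripper_width: 0.0002
```

>>> apply_moves([
  [0, 0, 0.3, 0],
  [0, 0, 0.5, 0],
  [0, 0, 0.5, 0],
])

```text
time: 18.62
tcp_pos: [0.631, 0.2149, 0.1784]
eef_rot: [[0.985, 0.175, 0.002], [0.175, -0.985, 0.0], [0.002, -0.0, -1.0]]
contact_force: [-2.3, -1.4, 15.3]
gripper_width: -0.0
```

>>> apply_moves([
  [0, 0, 0.3, 0],
  [0, 0, 0.6, 0],
  [0, 0, 0.9, 0],
  [0, 0, 0.9, 0],
])

```text
time: 18.95
tcp_pos: [0.6313, 0.2149, 0.1782]
eef_rot: [[0.985, 0.175, 0.002], [0.175, -0.985, 0.001], [0.002, -0.0, -1.0]]
contact_force: [-4.3, -1.9, 24.2]
gripper_width: -0.0
```

>>> apply_moves([
  [0, 0, -2, 0],
  [0, 0, -5, 0],
  [0, 0, -10, 0],
  [0, 0, -25, 0],
  [0, 0, -50, 0],
  [0, 0, -70, 0],
  [0, 0, -70, 0],
])

```text
time: 19.53
tcp_pos: [0.6322, 0.2154, 0.2506]
eef_rot: [[0.984, 0.175, 0.005], [0.175, -0.985, 0.002], [0.005, -0.001, -1.0]]
contact_force: [1.5, -0.3, 0.7]
gripper_width: -0.0001
```

```bash
python3 - <<'E'
from h import *
Tu=U((.627,.2353),100.0)
delta(Tu(-50,0,150),10.0)
s=robot.capture('scene')
Tb=U((*Tu(-.5,0,0)[:2],.0734),100.0)
save(s,'h1',(370,100,490,240),5); over(s,[(Tb,BR,(0,255,255))],'h1o',(370,100,490,240),5)
E
```

```text
t 19.53 tcp [0.6322 0.2154 0.2506] yaw 10.1 F [ 1.5 -0.3  0.7] M [-0.01 -0.07 -0.01] w -0.0001
shift [ -2.2  29.5 100.6] roll 0.1
```

View pics/h1.png

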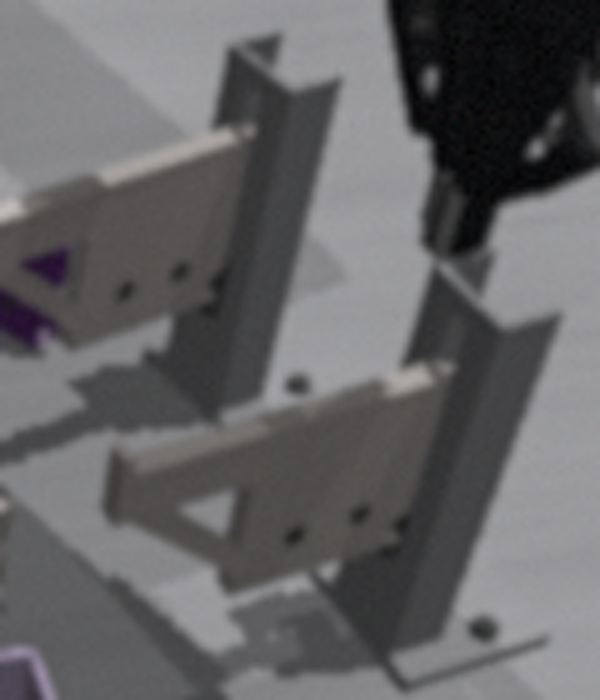

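View pics/h1o.png

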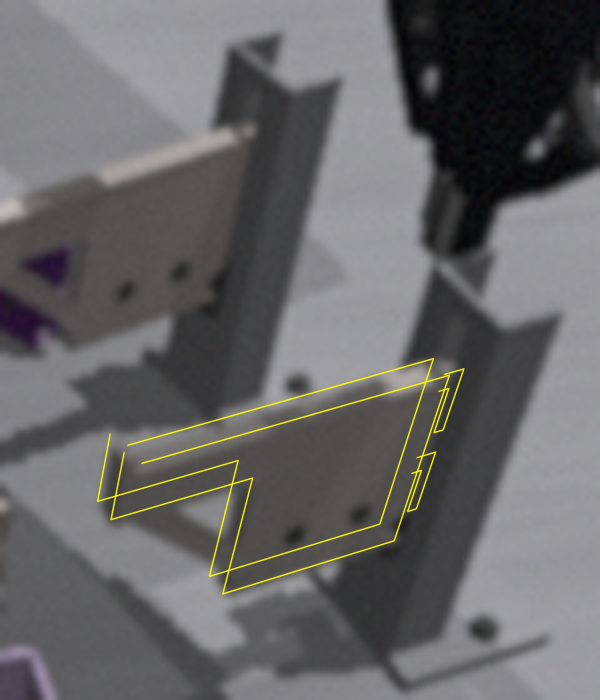

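>>> apply_moves([
  [0, 20, -30, 0],
  [0, 40, -50, 0],
  [0, 40, -50, 0],
  [0, 40, -50, 0],
  [0, 40, -50, 0],
])

```text
time: 20.0
tcp_pos: [0.6368, 0.1754, 0.2952]
eef_rot: [[0.985, 0.175, -0.002], [0.175, -0.985, -0.0], [-0.002, -0.0, -1.0]]
contact_force: [-0.2, -0.0, -0.4]
gripper_width: -0.0001
```

```bash
python3 - <<'E'
from h import *
s=robot.capture('scene'); save(s,'end'); save(s,'end2',(350,110,490,235),5)
o=robot.observe(); print(o['time'],o['contact_force'],np.abs(o['dq']).max())
E
```

```text
20.05 [-0.94481139 -0.3833525   0.36396864] 0.005458326318110502
```

View pics/end.png

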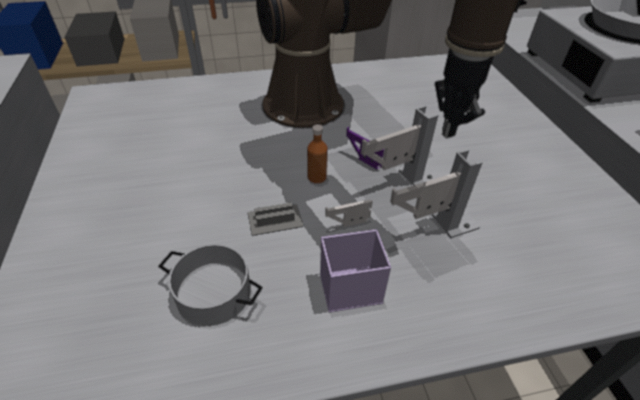

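View pics/end2.png

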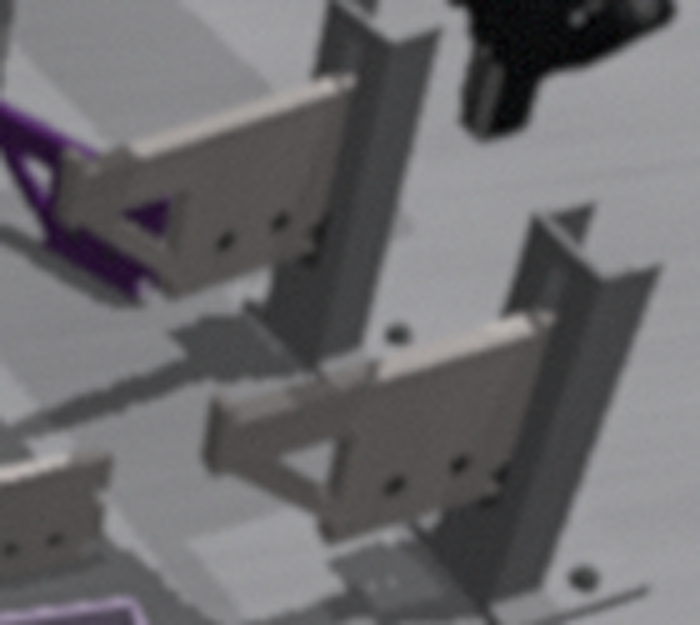

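The bracket sits level and flush in the free upright at about (425,195), just like the one on the other upright. The bottle, tub and pan have not moved, and the gripper is clear.

```bash
python3 -c "
from station import robot
print(robot.sign_off())"
```

```text
the job is handed in; nothing more can be done
None
```

The large bare-metal bracket is hooked into both slots of the free upright and pressed home. I handed the job in at about 20 s, with the gripper clear.

- **Hooking:** I gripped the bracket from the stand and fed the hooks in level until the rear edge met the face at about 13 N. I then eased back slightly and lowered it onto the catch.
- **Pressing:** I let go and pressed down with shut fingers about 20 mm from the upright, in steps of about 0.6 mm. The readings during passing were 13 to 17 N, then fell to about 1 N as the bracket dropped roughly 2 mm. The ledge then stopped it hard with the underside near z 73 mm, and I felt it up to 24 N.
- **Last checks:** The final picture shows the bracket level and flush like its neighbour. The bottle, tub and pan had not moved, and the contact force was about zero.
- **Not checked directly:** I did not tug the bracket upward, and the cameras are too coarse to show the catch nose. That it is locked rests on the force drop and the hard stop about 9 mm below first catch contact, which fits the 7 to 10 mm given. The overlay of the expected home pose agreed with the picture to within about a pixel (2 mm).

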